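Shut the glaze-jar case and clip it

ROBOT

A 7-joint arm with a two-finger parallel gripper is mounted at the origin on the work surface. World frame = base frame: x ahead of the robot, y to its left, z up, the work surface at z = 0. Lengths are in m, angles in degrees, forces in N, time in s.
With the tool pointing down it reaches from about 0.425 to 0.875 m from the base axis. Payload 4.7 kg.
Tool frame: the origin (TCP) lies midway between the tips of the shut fingers; the grasp point (between the pads) lies bot.tcp_to_grasp behind it (bot.tcp_to_grasp is the distance from the TCP to the grasp point, in m); z points along the fingers, y is the line along which they close (so a half turn about z gives the same grasp; the last joint's range is limited). The gripper opens to 85 mm and grips with 20 to 120 N. Pads are 22 mm wide; open, the fingers measure 114 mm over their backs; the gripper's body (76 mm by 85 mm) begins 54 mm behind the grasp point. The pads swing forward as they close: fully open they stand 13 mm farther back than shut.
Start: joints at [-71.156, 18.392, -4.016, 83.108, 1.295, 78.541, -3.26], TCP at [0.201, 0.618, 0.231] pointing down, gripper open.
Joint ranges: [-163.93, 163.93], [-17.29, 119.83], [-79.2, 71.16], [3.27, 140.29], [-89.18, 269.18], [5.43, 117.66], [-154.24, 154.24]. Speed limits (degrees/s): [147.25, 147.25, 180, 180, 180, 180, 180].

INTERFACE

Orientations are given as [roll, pitch, yaw] about the fixed x, y, z axes, in that order (R = Rz(yaw) Ry(pitch) Rx(roll)).
In Python, from station import bot, snapshot, camera_info, hand_in, models gives the robot as it stands.
- The arm moves only by the tool jog_arm, never from a script. Its argument "commands" is text: rows parted by semicolons, each of 7 numbers parted by spaces: the shift along the tool's x, y, z in mm, then the turn, a rotation vector about the tool's x, y, z in rad, then the closure, from -1 (fully open) to 1 (shut). In form: tx ty tz wx wy wz grip; .... A call has 1 to 12 rows; each row is the pose to reach, as a shift and turn from the pose commanded when the call began, along the tool's axes at that moment; what a row does not reach only later rows make up. A row lasts 1/8 s, in which the tool goes at most 62.5 mm and 10.7 degrees, less where a joint would pass 70% of its speed; a pose out of reach is approached as far as the arm can. A call with a gripper value outside its range is refused whole. The fingers move at their own pace and stop on an object; the grip force is fixed at half the most. Time passes only in rows, so rows that repeat a pose let the fingers close. It gives the time, the measured TCP pose, the force, the opening and the grip force at its end, in the units of the state.
- bot.read_state(): the state, without advancing time (a new reading comes with each control period).
- snapshot(name): name is "scene" or "top" or "wrist"; returns (picture, depth): 480x640x3 uint8, red, green, blue; 480x640 float32, m along the optical axis (not along the pixel's ray), 0 where there is no reading.
- camera_info(name): a dict with "K" (3x3 intrinsics, pixels), "world_from_camera" (4x4, takes a point from camera to world coordinates); the wrist camera has in their place "tool_from_camera" (4x4, takes a point from camera to tool coordinates, whose origin is the TCP and whose axes are the flange's). Camera axes: x right, y up, looking along -z (the intrinsics and any distortion apply to the point x, -y, -z); pixel columns grow to the right and rows downward; lengths in m; the calibration is good to about 2 mm. A picture is of the moment at which its call begins: read the wrist's pose just before it. camera_info takes no time and is no camera call.
- hand_in(): hands the job in; it is judged then, once.
Trained networks look in the newest picture that a camera, given by its name, has taken for a name from the list of things; names that differ only in an ending like _2 or _b are one class to them, and where a whole thing is asked for, a point or a joint stands for the part that bears it (a point fixed in the world has none). Each returns a list of dicts, best first, with "conf" (0 to 1); they miss things now and then, are a little off and sometimes report something else, mostly with a low value. They report only what shows in the picture. A call takes as long as a camera call.
- models.cut_out(camera, query): "mask" (480x640 bool, what is visible of it) and "rect" ([left, top, width, height] in pixels, round what is visible of it).
The state is a dict: "time_s": time; "q": joint angles; "joint_velocities": joint speeds; "effort": joint torques, N m; "position": TCP position; "orientation": TCP orientation; "contact_force": force on the tool from outside, world axes, zero at the start; "torque": the same for the moment, N m; "opening": opening from 0.0 (shut) to 1.0 (fully open); "finger_force": force on a finger pad.
Only numpy, scipy, OpenCV 4.12 (cv2) and the standard library are available. Lean on these libraries where they do the work, as an engineer would, in place of code of your own. Each camera call takes 0.05 s, during which the arm holds its last target. There are 200 camera calls.

TASK

Put the glaze jars away safely: push the case's hinged lid over until it is fully down, and fold the clip on its front edge down and press it in until its hook is caught beneath the lip on the front of the case. Only push and press: the case stays standing where it is, neither lifted nor shoved along the table, the things around it are left alone, and you finish with your hand clear.

Things in the scene. Friction and masses are not known exactly. Their poses are not given: they have to be found in the camera images.
- case: plastic case of glaze jars, pale grey, 150 mm deep (its x), 210 mm wide (its y), 80 mm high with its lid shut, about 3 kg, loose on the table (it slides at some 14 N or more of push). Origin: centre of its underside, on the table; z up. Its -x side is the FRONT (lip and, when shut, clip), its +x side the back (lid hinge)
- lid_hinge (a point): middle of the lid's hinge axis, which runs along the case's y at its x = +79 mm, z = 62 mm
- lid (a joint): angle of the lid about the hinge at the back: 0 = fully shut (lid level), growing as the lid's front edge rises; pi/2 = upright; at most 1.75. The hinge is stiff (0.25 N m) and the lid stays where it is left
- lid_edge (a point): middle of the front edge of the lid's outer (top) face, 157 mm from the hinge axis; moves with the lid. The lid is 156 by 216 mm; when shut its outer face lies 18 mm above the hinge axis, at z = 80 mm
- clip (a joint): angle of the clip relative to the lid: 0 = folded fully in (a firm stop), hanging straight down the front of the shut case; pi/2 = in line with the lid, straight out; at most 2.2. A weakly springy hinge: unless the hook is caught it swings back out to about 0.5 rad or more. Folded in, the hook meets the lip near 0.35 rad, clicks beneath it at about 0.2, and once caught rests between 0 and 0.1
- clip_pin (a point): middle of the clip's hinge pin, along the case's y on the lid's front edge; with the lid shut it lies at x = -85 mm, z = 68 mm of the case. The clip is a flat plastic tab 60 mm wide along y, 3 mm thick, reaching 44 mm from the pin
- clip_end (a point): middle of the outer face of the clip's free end (the end one presses; clicking it in takes roughly 4 to 8 N of inward push near it), 44 mm from the pin; moves with the clip. When folded fully in, the tab's outer face stands 91 mm in front of the case's centre and this end at z = 24 mm
- clip_hook (a point): centre line of the clip's hook, a round bar 5 mm thick and 49 mm long along y on the clip's inner side, 28 mm from the pin
- lip_edge (a point): centre line of the rounded edge of the retaining lip on the case's front wall: 5 mm thick, 53 mm long along y, standing 9 mm off the wall at z = 42 mm; the lip is springy and gives 2 mm upward as the hook passes beneath it
- glaze_jar: bystander: closed glaze jar, 58 mm across, 55 mm high; origin at the centre of its underside
- brush_pot: bystander: cream pot of brushes, 84 mm across and 95 mm high, brushes up to 220 mm high spreading 60 mm from its axis; origin at the centre of its underside
- trim_tool: bystander: wooden trimming tool with a wire loop, 170 mm long along its x, 16 mm thick, lying on the table; origin under its middle
- bowl: bystander: unglazed clay-coloured bowl, 140 mm across, 55 mm high; origin at the centre of its underside

How it is judged (in metres and radians):
At the end, for the whole second after the job is handed in: the lid is down (under 0.03 rad), the clip is folded in (under 0.14 rad) with its hook below and behind the lip's edge, and the case stands at rest (value of joint lid below 0.03 rad and value of joint clip below 0.14 rad and z of clip_hook in the frame of case below 0.0425 m and x of clip_hook in the frame of case above -0.0825 m and angle between case's own z axis and vertical below 0.05 rad and linear speed of case below 0.02 m/s); the robot touches nothing.
It fails at once if the case is lifted or tipped (its underside more than 12 mm up, or 0.12 rad) (height (world z) of case above 0.012 m or angle between case's own z axis and vertical above 0.12 rad).
It fails at once if the case is shoved more than 40 mm (distance of case from where it was at the start of the episode above 0.04 m).
It fails at once if the jar, the brush pot, the trimming tool or the bowl is moved more than 25 mm (distance of any of glaze_jar, brush_pot, trim_tool, bowl from where it was at the start of the episode above 0.025 m).
It also fails if it takes over 48 s, if anything falls off the work surface, if the arm or the gripper's body presses on something with over 40 N, if the wrist force passes 120 N, or if a joint passes its speed limit or range.

## Working session

There is one attempt and no reset: what is moved stays moved. The work goes in short steps, Python scripts to look and compute and a tool call to move; the robot and the scene stay as the last step left them, time stands still between calls to the robot, and variables do not carry over. Pictures are saved under pics/ and viewed, at most 10 in all, crops included, and the job is handed in when it is done.

Besides the shell and the picture viewer there is one more tool, called after "Call:" as name(argument=value, ...) on one line, values as JSON. jog_arm: Moves the arm, as the interface text tells. Its arguments: {"type":"object","properties":{"commands":{"type":"string"}},"required":["commands"]}

```bash
mkdir -p pics; cat > h.py <<'E'
import numpy as np, cv2
from station import bot, snapshot, camera_info, hand_in, models
from scipy.spatial.transform import Rotation as R
def cloud(cam,depth):
    ci=camera_info(cam);K=np.array(ci["K"]);T=np.array(ci["world_from_camera"])
    v,u=np.mgrid[:480,:640]
    x=(u-K[0,2])/K[0,0]*depth;y=(v-K[1,2])/K[1,1]*depth
    P=np.stack([x,-y,-depth,np.ones_like(depth)],-1)
    return (P@T.T)[...,:3]
E
python3 - <<'E'
from h import *
for c in ("scene","top"):
    p,d=snapshot(c);np.savez(c,p=p,d=d)
    W=cloud(c,d)
    for q in ("case","lid","clip","glaze_jar","brush_pot","trim_tool","bowl"):
        for r in models.cut_out(c,q)[:1]:
            m=r["mask"]&(d>0);np.save(f"m_{c}_{q}",m)
            X=W[m]
            print(c,q,round(r["conf"],2),r["rect"],np.percentile(X,[2,50,98],axis=0).round(3).tolist() if len(X) else 0)
    cv2.imwrite(f"pics/{c}.png",p[...,::-1])
s=bot.read_state();print(s["time_s"],s["position"],s["orientation"],camera_info("scene"),camera_info("top"))
E
```

```text
scene case 0.87 [236.2, 140.2, 101.5, 133.7] [[0.494, -0.156, -0.001], [0.608, -0.044, 0.052], [0.711, 0.061, 0.233]]
scene clip 0.65 [234.9, 138.3, 102.6, 137.5] [[0.491, -0.157, -0.001], [0.608, -0.045, 0.052], [0.711, 0.061, 0.233]]
scene glaze_jar 0.77 [180.5, 187.3, 28.7, 30.8] [[0.549, -0.296, 0.003], [0.585, -0.266, 0.047], [0.601, -0.244, 0.058]]
scene brush_pot 0.55 [355.2, 207.7, 50.3, 86.8] [[0.592, 0.135, -0.001], [0.695, 0.179, 0.078], [0.738, 0.228, 0.209]]
scene trim_tool 0.62 [185.6, 234.2, 24.5, 57.5] [[0.678, -0.259, 0.003], [0.74, -0.218, 0.012], [0.79, -0.183, 0.018]]
top case 0.56 [300.3, 192.2, 111.7, 115.2] [[0.474, -0.156, 0.002], [0.581, -0.041, 0.129], [0.704, 0.057, 0.246]]
top lid 0.95 [300.2, 198.7, 89.0, 111.3] [[0.471, -0.087, 0.071], [0.57, -0.018, 0.174], [0.658, 0.062, 0.249]]
top clip 0.61 [349.8, 219.6, 26.5, 33.4] [[0.562, -0.07, 0.217], [0.589, -0.049, 0.236], [0.616, -0.028, 0.254]]
top glaze_jar 0.57 [436.4, 247.2, 29.7, 26.7] [[0.545, -0.294, 0.014], [0.569, -0.266, 0.055], [0.596, -0.245, 0.06]]
top brush_pot 0.81 [219.8, 154.9, 56.4, 70.4] [
[... 542 characters left out ...]
 ]]), 'world_from_camera': array([[-0.17530381, -0.81476665,  0.55265169,  1.40434994],
       [ 0.98448208, -0.14962127,  0.09169796,  0.16904561],
       [ 0.00797601,  0.56015068,  0.82835234,  1.23841865],
       [ 0.        ,  0.        ,  0.        ,  1.        ]])} {'K': array([[460.96870158,   0.        , 320.69053218],
       [  0.        , 460.96870158, 237.99410293],
       [  0.        ,   0.        ,   1.        ]]), 'world_from_camera': array([[ 0.01851366,  0.99156197, -0.12830476,  0.47258685],
       [-0.9998055 ,  0.01748771, -0.00911817,  0.02378805],
       [-0.00679748,  0.12844862,  0.99169287,  1.11225072],
       [ 0.        ,  0.        ,  0.        ,  1.        ]])}
```

View pics/scene.png

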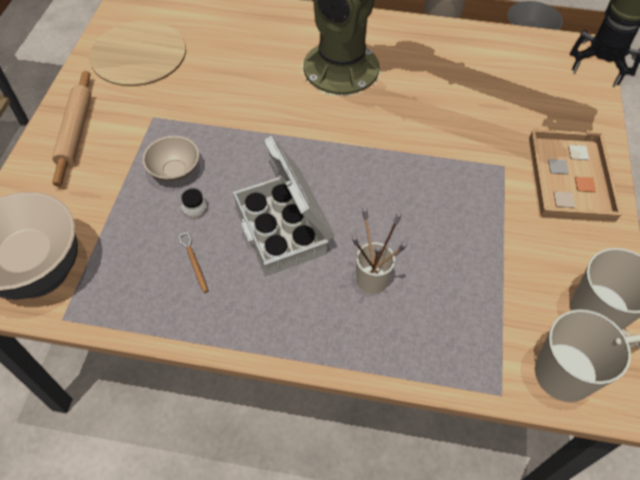

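View pics/top.png

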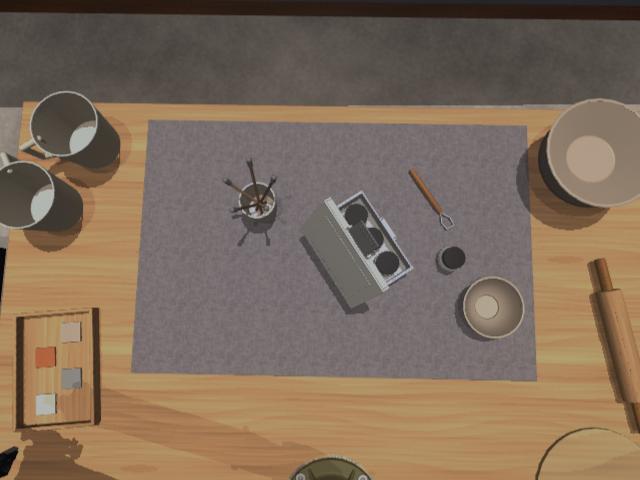

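Scene shows the case near (280,215), its lid open toward the robot's side and its front (lip) facing left. The top view shows the lid's outer face at (345,255), the clip as a dark tab at (365,238), and the lip at (388,230). Now I'll fit the case pose.

```bash
cat >> h.py <<'E'
def plane(X,t=.004):
    rng=np.random.default_rng(0);best=None
    for _ in range(300):
        a=X[rng.choice(len(X),3,False)];n=np.cross(a[1]-a[0],a[2]-a[0]);n/=np.linalg.norm(n)+1e-12
        i=abs((X-a[0])@n)<t
        if best is None or i.sum()>best.sum():best=i
    Y=X[best];c=Y.mean(0);n=np.linalg.svd(Y-c,full_matrices=False)[2][2]
    return n,c,best
E
python3 - <<'E'
from h import *
d=np.load("top.npz")["d"];W=cloud("top",d)
X=W[np.load("m_top_lid.npy")];n,c,i=plane(X)
n*=np.sign(n[2]); print("lid n",n,i.mean(),len(X))
# lid angle th: outer normal in case = (sin th,0,cos th)
th=np.arctan2(np.hypot(*n[:2]),n[2]); ex=n[:2]/np.hypot(*n[:2]); yaw=np.degrees(np.arctan2(ex[1],ex[0]))
ey=np.array([-ex[1],ex[0]])
Y=X[i]; yy=Y[:,:2]@ey; lo,hi=np.percentile(yy,[1,99]);print("th",th,"yaw",yaw,"width",hi-lo)
# hinge: n.(p-c)=-.018 at z=.062
yc=(lo+hi)/2; s=(n@c-.018-n[2]*.062)/np.hypot(*n[:2])
h=s*ex+yc*ey; o=h-.079*ex; print("hinge",h,"origin",o)
def tocase(P): q=P.copy();q[...,0]=(P[...,:2]-o)@ex;q[...,1]=(P[...,:2]-o)@ey;return q
L=tocase(Y);print("lid pts",np.percentile(L,[1,50,99],axis=0).round(3).tolist())
C=tocase(W[np.load("m_top_clip.npy")]);print("clip",np.percentile(C,[2,25,50,75,98],axis=0).round(3).tolist())
for cam in("top","scene"):
    d=np.load(cam+".npz")["d"];A=tocase(cloud(cam,d));near=(abs(A[...,0])<.13)&(abs(A[...,1])<.125)&(d>0)
    f=near&(abs(A[...,1])<.08)&(A[...,0]<-.05)&(A[...,2]>.02)&(A[...,2]<.07);print(cam,"front x",np.percentile(A[f][:,0],[1,5,20,50]).round(3), "z",np.percentile(A[f][:,2],[50,90,98]).round(3))
    r=near&(A[...,2]>.045)&(A[...,2]<.075)&(A[...,0]<.05);print("rim y",np.percentile(A[r][:,1],[1,99]).round(3))
    r=near&(A[...,2]>.12);np.set_printoptions(suppress=True);B=A[r&(abs(A[...,1])<.02)];print(B[np.argsort(B[:,2])][::max(1,len(B)//14)].round(3).tolist())
for k in("glaze_jar","brush_pot","trim_tool","bowl"):print(k,tocase(np.median(W[np.load(f"m_top_{k}.npy")],axis=0)).round(3))
E
```

```text
lid n [-0.49728003  0.75375677  0.42960832] 0.7848454636091725 5015
th 1.1267373431221124 yaw 123.41424990182327 width 0.21087555317363577
hinge [0.54842717 0.01215257] origin [ 0.59193155 -0.05378959]
lid pts [[0.02, -0.105, 0.073], [0.054, 0.002, 0.158], [0.092, 0.105, 0.217]]
clip [[-0.008, -0.029, 0.217], [-0.001, -0.014, 0.227], [0.005, -0.0, 0.236], [0.012, 0.014, 0.246], [0.019, 0.028, 0.254]]
top front x [-0.087 -0.084 -0.076 -0.074] z [0.053 0.06  0.063]
rim y [-0.107  0.107]
[[0.072, -0.007, 0.12], [0.064, 0.008, 0.136], [0.057, -0.007, 0.149], [0.052, 0.008, 0.162], [0.047, 0.003, 0.176], [0.041, 0.003, 0.188], [0.036, -0.002, 0.197], [0.024, 0.014, 0.208], [0.021, 0.009, 0.212], [0.018, 0.01, 0.22], [0.012, -0.003, 0.227], [0.005, 0.006, 0.234], [0.001, 0.013, 0.241], [-0.002, 0.013, 0.249], [-0.007, -0.012, 0.257]]
scene front x [-0.088 -0.085 -0.077 -0.063] z [0.048 0.058 0.061]
rim y [-0.109  0.106]
[[0.071, 0.008, 0.121], [0.06, -0.012, 0.142], [0.051, 0.011, 0.163], [0.042, -0.001, 0.185], [0.034, 0.002, 0.198], [0.023, -0.002, 0.207], [0.027, 0.013, 0.21], [0.018, 0.017, 0.216], [0.013, -0.0, 0.224], [0.01, 0.007, 0.23], [-0.01, -0.004, 0.233], [0.004, -0.018, 0.235], [0.004, 0.002, 0.239], [-0.007, -0.01, 0.247], [-0.004, 0.015, 0.251]]
glaze_jar [-0.165  0.136  0.055]
brush_pot [ 0.137 -0.218  0.083]
trim_tool [-0.216 -0.028  0.014]
bowl [-0.193  0.286  0.026]
```

```bash
cat >> h.py <<'E'
O=np.array([.592,-.054,0]);RC=R.from_euler("z",123.4,degrees=True)
def rel(pts,yaw=123.4):
    s=bot.read_state();p=np.array(s["position"]);T=R.from_euler("xyz",s["orientation"],degrees=True)
    print("t",s["time_s"],"case mm",(RC.inv().apply(p-O)*1e3).round(1),"rpy",np.round(s["orientation"],2),"F case",RC.inv().apply(s["contact_force"]).round(2),"open",s["opening"])
    G=R.from_euler("xyz",[180,0,yaw],degrees=True)
    for q in pts:
        print(q,T.inv().apply(O+RC.apply(np.array(q)/1e3)-p).round(4)*1e3,(T.inv()*G).as_rotvec().round(3))
E
python3 - <<'E'
from h import *
print(bot.tcp_to_grasp)
rel([(80,0,240),(80,0,200)])
E
```

```text
0.0187
t 0.8 case mm [776.2 -43.8 231.4] rpy [179.99   0.   161.96] F case [-0.28 -0.47  0.34] open 0.9999507668699874
(80, 0, 240) [-517.  -468.2   -8.7] [ 0.    -0.     0.673]
(80, 0, 200) [-517.  -468.2   31.3] [ 0.    -0.     0.673]
```

Call:
jog_arm(commands="-50 -45 -10 0 0 0.06 1; -95 -85 -10 0 0 0.12 1; -140 -125 -10 0 0 0.18 1; -185 -165 -10 0 0 0.24 1; -230 -205 -10 0 0 0.3 1; -275 -245 -10 0 0 0.36 1; -320 -285 -10 0 0 0.42 1; -365 -325 -10 0 0 0.48 1; -405 -365 -10 0 0 0.54 1; -445 -400 -10 0 0 0.6 1; -485 -438 -10 0 0 0.67 1; -517 -468 -9 0 0 0.673 1")

```text
time_s: 2.3
position: [0.5488, 0.0106, 0.2408]
orientation: [179.9, 0.0, 123.3]
contact_force: [-0.2, 0.7, -0.7]
opening: -0.001
finger_force: 0.0
```

```bash
python3 - <<'E'
from h import *
rel([(80,0,240),(80,0,195)])
# tcp path: contact at s on lid, finger inner edge 11mm ahead of TCP
for th in (1.12,1.0,.85,.7,.55,.4,.3,.2,.1,0):
    s=130
    print(th,round(79-s*np.cos(th)+18*np.sin(th)+11*(th>.05)),round(62+s*np.sin(th)+18*np.cos(th)))
E
```

```text
t 2.3 case mm [ 77.7   0.5 240.8] rpy [1.7994e+02 4.0000e-02 1.2328e+02] F case [ 0.65 -0.2  -0.72] open -0.0014849248891440528
(80, 0, 240) [2.3 0.5 0.8] [ 0.001  0.001 -0.002]
(80, 0, 195) [ 2.3  0.4 45.8] [ 0.001  0.001 -0.002]
1.12 50 187
1.0 35 181
0.85 18 172
0.7 2 160
0.55 -11 145
0.4 -23 129
0.3 -29 118
0.2 -34 105
0.1 -38 93
0 -51 80
```

Call:
jog_arm(commands="2 0 46 0 0 0 1; -26 0 52 0 0 0 1; -43 0 60 0 0 0 1; -52 0 65 0 0 0 1; -60 0 69 0 0 0 1; -68 0 75 0 0 0 1; -76 0 81 0 0 0 1; -83 0 89 0 0 0 1; -89 0 96 0 0 0 1; -95 0 104 0 0 0 1; -101 0 112 0 0 0 1; -101 0 112 0 0 0 1")

```text
time_s: 3.8
position: [0.6029, -0.0719, 0.1271]
orientation: [-179.9, -0.0, 123.4]
contact_force: [0.6, 0.5, -0.4]
opening: 0.003
finger_force: 0.0
```

```bash
python3 - <<'E'
from h import *
rel([(-30,0,112),(-40,0,92),(-45,0,80)])
E
```

```text
t 3.8 case mm [-20.9   0.7 127.1] rpy [-1.7989e+02 -5.0000e-02  1.2336e+02] F case [ 0.12 -0.75 -0.42] open 0.002553077843025726
(-30, 0, 112) [-9.1  0.8 15.1] [-0.002 -0.001 -0.001]
(-40, 0, 92) [-19.1   0.8  35.1] [-0.002 -0.001 -0.001]
(-45, 0, 80) [-24.1   0.8  47.1] [-0.002 -0.001 -0.001]
```

Call:
jog_arm(commands="-5 1 8 0 0 0 1; -9 1 15 0 0 0 1; -12 1 21 0 0 0 1; -15 1 27 0 0 0 1; -18 1 33 0 0 0 1; -21 1 39 0 0 0 1; -22 1 43 0 0 0 1; -23 1 46 0 0 0 1; -24 1 48 0 0 0 1; -24 1 50 0 0 0 1; -24 1 50 0 0 0 1")

```text
time_s: 5.18
position: [0.6178, -0.0908, 0.0801]
orientation: [180.0, -0.0, 123.4]
contact_force: [-3.5, 1.4, 9.1]
opening: 0.001
finger_force: 4.7
```

```bash
python3 - <<'E'
from h import *
rel([(-45,0,77),(-45,0,130)])
for c in ("top","scene"):
    p,d=snapshot(c);A=RC.inv().apply((cloud(c,d)-O).reshape(-1,3)).reshape(480,640,3)
    m=(abs(A[...,1])<.1)&(abs(A[...,0])<.07)&(abs(A[...,1])>.06)&(d>0)
    Y=A[m];n,cc,i=plane(Y,.003);print(c,n.round(4),cc.round(4),i.mean())
    m=(abs(A[...,1])<.025)&(A[...,0]<-.083)&(A[...,0]>-.14)&(A[...,2]>.02)&(A[...,2]<.09)&(d>0)
    B=A[m];B=B[np.argsort(B[:,0])];print(B[::max(1,len(B)//12)].round(3).tolist())
    cv2.imwrite(f"pics/{c}2.png",cv2.resize(p[140:320,160:440,::-1],None,fx=2.8,fy=2.8))
E
```

```text
t 5.175 case mm [-44.9  -1.3  80.1] rpy [ 1.7995e+02 -3.0000e-02  1.2340e+02] F case [3.14 2.14 9.11] open 0.0005059599094526898
(-45, 0, 77) [-0.1 -1.3  3.1] [ 0.001 -0.001  0.   ]
(-45, 0, 130) [ -0.1  -1.2 -49.9] [ 0.001 -0.001  0.   ]
top [-0.5174 -0.1045  0.8493] [0.0369 0.0791 0.545 ] 0.45037892457596534
[]
scene [ 0.015  -0.0044 -0.9999] [ 0.0019 -0.034   0.0792] 0.4340425531914894
[[-0.131, -0.012, 0.065], [-0.127, 0.005, 0.069], [-0.123, -0.024, 0.065], [-0.119, 0.008, 0.064], [-0.115, 0.013, 0.063], [-0.112, 0.003, 0.062], [-0.108, 0.005, 0.07], [-0.104, -0.011, 0.07], [-0.1, -0.008, 0.075], [-0.096, -0.002, 0.068], [-0.092, -0.005, 0.074], [-0.088, 0.02, 0.07], [-0.084, 0.019, 0.07]]
```

View pics/top2.png

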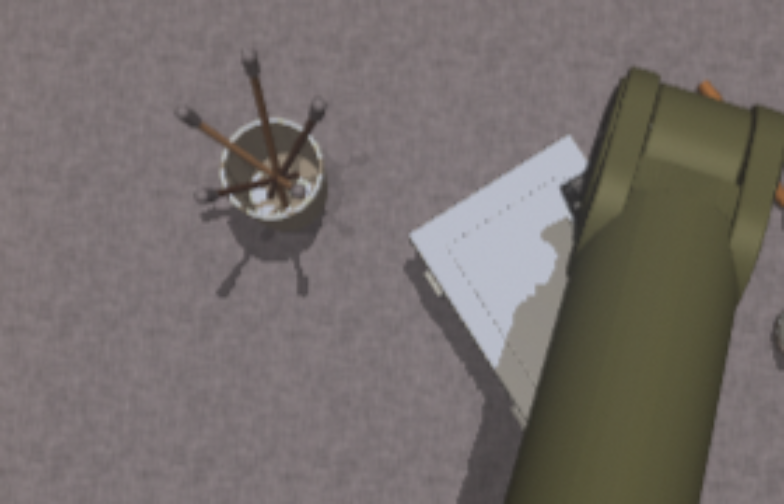

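The top view shows the lid lying flat. Depth puts it at z = 80 mm with the clip sticking straight out at z ≈ 68. Next I'll go over the clip and fold it down.

Call:
jog_arm(commands="0 -1 2 0 0 0 1; 0 -1 -25 0 0 0 1; 0 -1 -45 0 0 0 1; -40 -1 -45 0 0 0 1; -77 -1 -40 0 0 0 1; -77 -1 -20 0 0 0 1; -77 -1 0 0 0 0 1; -77 -1 12 0 0 0 1; -77 -1 22 0 0 0 1; -77 -1 32 0 0 0 1; -77 -1 42 0 0 0 1; -77 -1 48 0 0 0 1")

```text
time_s: 6.78
position: [0.6592, -0.1557, 0.0298]
orientation: [-180.0, -0.0, 123.4]
contact_force: [-0.1, -0.5, 1.0]
opening: -0.002
finger_force: 0.4
```

```bash
python3 - <<'E'
from h import *
rel([(-115,0,20),(-105,0,20),(-102,0,22),(-99,0,22)])
E
```

```text
t 6.775 case mm [-1.218e+02 -1.000e-01  2.980e+01] rpy [-180.    -0.   123.4] F case [-0.41  0.33  1.01] open -0.0015857402684662473
(-115, 0, 20) [ 6.8 -0.1  9.8] [-0. -0.  0.]
(-105, 0, 20) [16.8 -0.1  9.8] [-0. -0.  0.]
(-102, 0, 22) [19.8 -0.1  7.8] [-0. -0.  0.]
(-99, 0, 22) [22.8 -0.1  7.8] [-0. -0.  0.]
```

Call:
jog_arm(commands="0 0 5 0 0 0 1; 0 0 10 0 0 0 1; 4 0 9 0 0 0 1; 8 0 8 0 0 0 1; 11 0 8 0 0 0 1; 14 0 8 0 0 0 1; 16 0 8 0 0 0 1; 17 0 8 0 0 0 1; 18 0 8 0 0 0 1; 19 0 8 0 0 0 1; 20 0 8 0 0 0 1; 20 0 8 0 0 0 1")

```text
time_s: 8.28
position: [0.6504, -0.1425, 0.0235]
orientation: [179.9, 0.4, 123.3]
contact_force: [6.9, -8.1, -2.8]
opening: -0.0
finger_force: 0.0
```

```bash
python3 - <<'E'
from h import *
rel([(-102,0,22),(-99,0,22)])
p,d=snapshot("scene")
cv2.imwrite(f"pics/s3.png",cv2.resize(p[140:300,170:370,::-1],None,fx=3.5,fy=3.5,interpolation=cv2.INTER_CUBIC))
E
```

```text
t 8.275 case mm [-106.    -0.    23.5] rpy [179.88   0.42 123.3 ] F case [-10.52  -1.27  -2.75] open -0.00018378082473655114
(-102, 0, 22) [ 4.  -0.   1.5] [ 0.002  0.007 -0.002]
(-99, 0, 22) [ 7.  -0.1  1.5] [ 0.002  0.007 -0.002]
```

View pics/s3.png

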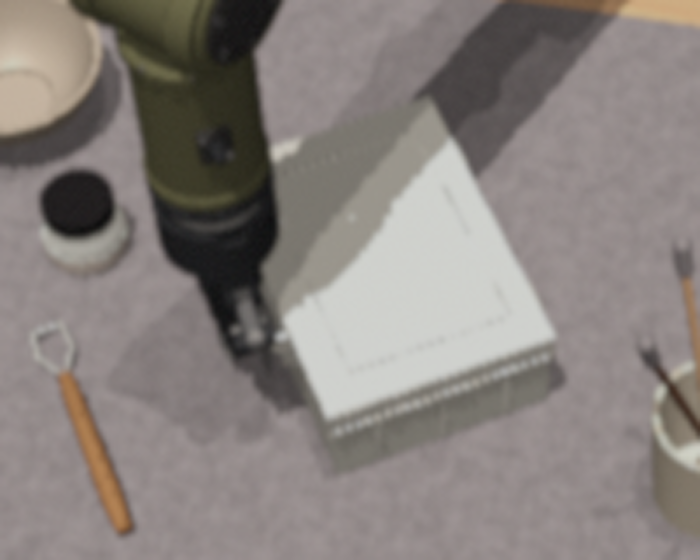

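Scene shows the finger against the clip at about (255,335), with the lid flat. I'll back off and check whether the hook has caught.

Call:
jog_arm(commands="-10 0 0 0 0 0 1; -35 0 0 0 0 0 1; -40 0 -40 0 0 0 1; -40 0 -95 0 0 0 1; -20 0 -150 0 0 0 1; 30 -30 -180 0 0 0 1; 80 -60 -190 0 0 0 1; 130 -90 -190 0 0 0 1; 170 -120 -190 0 0 0 1; 200 -140 -190 0 0 0 1; 200 -140 -190 0 0 0 1")

```text
time_s: 9.7
position: [0.4193, -0.0472, 0.2127]
orientation: [179.9, -0.2, 123.6]
contact_force: [1.4, 0.0, 0.9]
opening: -0.002
finger_force: 0.0
```

```bash
cat > chk.py <<'E'
from h import *
rel([(-118,0,125),(-118,0,20)])
for c in ("top","scene"):
    p,d=snapshot(c);A=RC.inv().apply((cloud(c,d)-O).reshape(-1,3)).reshape(480,640,3)
    m=(abs(A[...,1])<.095)&(A[...,0]<.06)&(A[...,0]>-.07)&(A[...,2]>.06)&(A[...,2]<.1)&(d>0)
    if m.sum()>50: n,cc,i=plane(A[m],.003);print(c,n.round(4),cc.round(4),i.mean())
    L=(A[...,2]>.074)&(A[...,2]<.086)&(d>0)&(abs(A[...,0])<.13)&(abs(A[...,1])<.14)
    print("lid ext",np.percentile(A[L],[1,99],axis=0).round(3).tolist())
    m=(abs(A[...,1])<.027)&(A[...,0]<-.080)&(A[...,0]>-.135)&(A[...,2]>.01)&(A[...,2]<.09)&(d>0)
    B=A[m];B=B[np.argsort(B[:,2])];print(len(B),(B[::max(1,len(B)//16)]*1e3).round(0).tolist())
    r,q=(slice(175,300),slice(210,370)) if c=="scene" else (slice(170,310),slice(290,450))
    cv2.imwrite(f"pics/{c}_{bot.read_state()['time_s']:.1f}.png",cv2.resize(p[r,q,::-1],None,fx=4,fy=4,interpolation=cv2.INTER_CUBIC))
E
python3 chk.py; ls pics
```

```text
t 9.7 case mm [100.7 140.5 212.7] rpy [ 1.7991e+02 -1.5000e-01  1.2360e+02] F case [-0.78 -1.19  0.92] open -0.0016145957622330808
(-118, 0, 125) [-219.5  139.6   87.3] [ 0.001 -0.003  0.003]
(-118, 0, 20) [-219.7  139.4  192.3] [ 0.001 -0.003  0.003]
top [-0.0056 -0.0019  1.    ] [-0.0045  0.0013  0.0815] 0.8683665008291874
lid ext [[-0.078, -0.106, 0.076], [0.075, 0.105, 0.085]]
109 [[-88.0, 6.0, 42.0], [-83.0, -14.0, 68.0], [-93.0, -16.0, 69.0], [-89.0, -10.0, 70.0], [-84.0, 9.0, 71.0], [-88.0, 3.0, 71.0], [-84.0, 25.0, 71.0], [-88.0, 6.0, 71.0], [-92.0, 0.0, 72.0], [-84.0, 12.0, 72.0], [-86.0, -11.0, 72.0], [-84.0, 20.0, 72.0], [-85.0, -15.0, 73.0], [-87.0, 25.0, 73.0], [-87.0, 8.0, 73.0], [-90.0, 16.0, 74.0], [-91.0, 14.0, 74.0], [-84.0, -18.0, 75.0], [-89.0, 24.0, 76.0]]
scene [-0.0013 -0.0033  1.    ] [-0.0055 -0.0045  0.0791] 0.755386232264845
lid ext [[-0.079, -0.108, 0.074], [0.074, 0.104, 0.085]]
168 [[-95.0, 13.0, 23.0], [-95.0, -17.0, 30.0], [-94.0, 19.0, 35.0], [-94.0, 6.0, 40.0], [-93.0, -1.0, 45.0], [-93.0, 4.0, 50.0], [-93.0, -25.0, 57.0], [-93.0, 22.0, 62.0], [-83.0, -26.0, 66.0], [-92.0, -24.0, 67.0], [-85.0, -18.0, 68.0], [-91.0, 13.0, 69.0], [-91.0, -23.0, 70.0], [-89.0, -16.0, 70.0], [-86.0, -2.0, 71.0], [-85.0, -24.0, 72.0], [-87.0, 8.0, 73.0]]
s3.png
scene.png
scene2.png
scene_9.8.png
top.png
top2.png
top_9.8.png
```

View pics/scene_9.8.png

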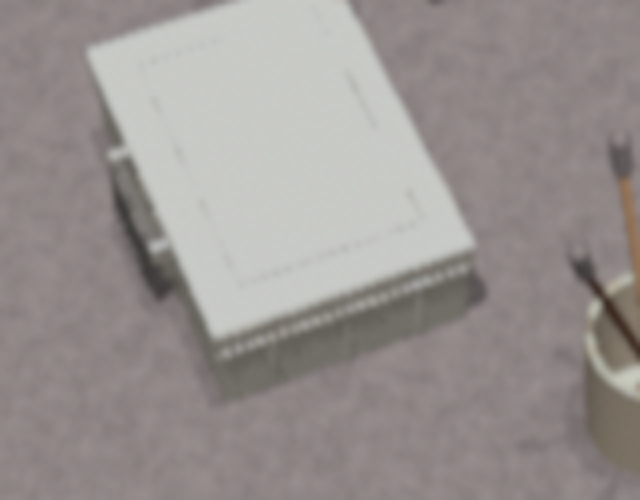

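The crop shows the lid flat and the clip hanging straight down the front at (140,220). Its measured angle is about 0.07 rad, so the hook is caught. The hand is clear.

```bash
python3 -c "
from h import *
print(hand_in())"
```

```text
the job is handed in; nothing more can be done
None
```

The job is handed in: the last pictures show the lid fully down, the clip folded in at about 0.07 rad with its hook caught beneath the lip, the case standing where it was, and the hand clear; the hand-in returned no verdict.

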